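# Eject the ribbon cassette and hold the print head open

## Task

Service the badge printer on the desk: first push its blue ejector tab forwards (towards the printer's front) as far as it goes so that the orange ribbon cassette slides out onto the front tray, and let the tab spring back. Then pull the green latch sideways away from the arm, against its spring, and lift the print-head arm off its ball to about 35 degrees. Finish while still holding the arm raised and still; leave the cassette lying on the tray, and do not disturb the mug, the stapler and the tape roll.

Things in the scene. Friction and masses are not known exactly. Their poses are not given: they have to be found in the camera images.
- printer: white badge printer, cover off, 240 (x) x 220 (y) mm, deck 50 mm high, fixed; origin: centre of its underside, z up; front = its -x, left = +y. Printer-frame mm: hinge lugs 102 high at x 82..108, y 12..78; cassette bay (walls and lips 72 high) at x -50..40, y -90..-14, open to the front tray, which ends in a 6 mm lip at x -113.
- cassette: orange ribbon cassette, 80 (x) x 60 (y) x 16 mm, about 80 g, loose; origin at the centre of its underside. At the start it lies home in the bay at printer-frame (-5, -52, 50) mm; a full stroke of the ejector moves it about 41 mm towards printer -x, onto the tray.
- ejector (a joint): travel of the ejector slide in m: 0 at rest, 0.042 pressed to its stop. It moves along the printer's -x and pushes the cassette ahead of it; spring 3.6 N at rest, 8.6 N at the stop; it springs back by itself.
- ejector_tab (a point): centre of the top of the blue upright ejector tab, which is 10 (x) x 22 (y) mm and rises from 67 to 104 mm above the desk; at rest at printer-frame (60, -52, 104) mm. Its rear (+x) face is free for a finger down to 75 mm above the desk (circuit board 64 to 69 mm high behind it).
- head_arm (a joint): opening of the print-head arm in rad: 0 down on its ball, grows as its front end lifts, stop at 1.1. Arm and latch weigh about 0.5 kg (2.5 to 4 N at the latch); it falls shut when let go. While the latch is not pulled it is locked down.
- head_arm_hinge (a point): centre of the arm's hinge, at printer-frame (95, 45, 85) mm, axis along the printer's y. The aluminium arm runs from here to -x, and its steel coupler sits over the ball at printer-frame (-55, 45, 72) mm; its top is 94 mm (at the coupler 99 mm) above the desk.
- latch (a joint): travel of the latch in m along the printer's +y (outwards, to the left): 0 locked, stop at 0.014; the arm is free of the ball from 0.008 on; spring 3.5 N at rest, 8.4 N at the stop; snaps back when let go. The latch rides on the arm, so lifting its grip lifts the arm.
- latch_grip (a point): centre of the latch's green upright grip, a block 22 (x) x 14 (y) x 34 mm whose top is 137 mm above the desk; at rest at printer-frame (-55, 74, 120) mm. Both its y faces are free for fingers down to 103 mm above the desk. With the arm down it is 150 mm ahead of and 35 mm above the hinge.
- mug: blue mug beside the printer, 80 mm wide, 92 mm high, handle at its +y; origin at the centre of its underside; leave alone
- stapler: red and black stapler beside the printer, 130 x 36 x 55 mm; origin at the centre of its underside; leave alone
- tape_roll: yellow roll of tape lying flat right of the printer, 50 mm wide, 25 mm hole, 19 mm high; origin at the centre of its underside; leave alone
Mind the look-alikes: they are no part of the job. What is meant by the cassette is not purple, and is the smaller of those in its own colour.

How it is judged:
By the outcome, as a careful person would: the job done as asked, in the order asked, and still so for the second after the job is handed in, while the arm keeps its last pose, push and grip.
It also fails if it takes over 45 s, if anything falls off the work surface, if the arm or the gripper's body presses on something with over 40 N, if the wrist force passes 120 N, or if a joint passes its speed limit or range.

## Robot

A 7-joint arm with a two-finger parallel gripper is mounted at the origin on the work surface. World frame = base frame: x ahead of the robot, y to its left, z up, the work surface at z = 0. Lengths are in m, angles in rad, forces in N, time in s.
With the tool pointing down it reaches from about 0.4 to 0.875 m from the base axis. Payload 19.3 kg.
Tool frame: the origin (TCP) lies at the very end of the fingers, on their centre line; the grasp point (between the pads) lies 19 mm behind it; z points along the fingers, y is the line along which they close (so a half turn about z gives the same grasp; the last joint's range is limited). The gripper opens to 85 mm and grips with 20 to 120 N. Pads are 22 mm wide; open, the fingers measure 114 mm over their backs; the gripper's body (76 mm by 85 mm) begins 54 mm behind the grasp point. The pads swing forward as they close: fully open they stand 13 mm farther back than shut.
Start: joints at [-1.349, 0.521, -0.036, 1.599, 0.021, 1.021, -0.113], TCP at [0.18, 0.599, 0.231] pointing down, gripper open.
Joint ranges: [-2.91, 2.91], [-0.3, 2.13], [-1.5, 1.42], [0.17, 2.43], [-1.26, 4.41], [0.16, 1.93], [-2.52, 2.52]. Speed limits (rad/s): [1.89, 1.89, 2.39, 2.39, 3.01, 3.01, 3.01].

## Interface

Orientations are given as [roll, pitch, yaw] about the fixed x, y, z axes, in that order (R = Rz(yaw) Ry(pitch) Rx(roll)).
In Python, from workcell import bot gives the robot as it stands.
- The arm moves only by the shell command python3 -m crank 'ROWS' [FORCE]. ROWS is a JSON object of lists of equal length, an entry for each row: "travel": the shift along the world's x, y, z in cm, a list of three; "turn": the turn, a rotation vector about the world's x, y, z in degrees, a list of three; "gripper": the closure, from 0 (fully open) to 1 (shut). A call has exactly 5 rows; each row is the pose to reach, as a shift and turn from the pose commanded when the call began; what a row does not reach only later rows make up. A row lasts 1/10 s, in which the tool goes at most 50 mm and 8.59 degrees, less where a joint would pass 70% of its speed; a pose out of reach is approached as far as the arm can. A call with a gripper value outside its range is refused whole. The fingers move at their own pace and stop on an object; FORCE is the grip in N (left out, the last holds). Time passes only in rows, so rows that repeat a pose let the fingers close, or fill a call up. It gives the time, the measured TCP pose, the force, the opening and the grip force at its end, in the units of the state.
- bot.observe(): the state, without advancing time (a new reading comes with each control period).
- bot.grab_frame(name): name is "scene" or "top" or "wrist"; returns a dict with "pixels" (384x512x3 uint8, red, green, blue), "fx", "fy", "cx", "cy" (pixels), "extrinsics" (4x4, takes a point from world to camera coordinates). Camera axes: x right, y down, z forward; pixel columns grow to the right and rows downward; lengths in m; the calibration is good to about 2 mm. A picture is of the moment at which its call begins. There is no depth.
- bot.job_done(): hands the job in; it is judged then, once.
The state is a dict: "clock": time; "qpos": joint angles; "qd": joint speeds; "joint_efforts": joint torques, N m; "position": TCP position; "tool_rot": TCP orientation; "force": force on the tool from outside, world axes, zero at the start; "moment": the same for the moment, N m; "grip_width": finger opening in m; "finger_force": force on a finger pad.
Only numpy, scipy, OpenCV 4.12 (cv2) and the standard library are available. Lean on these libraries where they do the work, as an engineer would, in place of code of your own. Each camera call takes 0.05 s, during which the arm holds its last target. There are 200 camera calls.

## Working session

There is one attempt and no reset: what is moved stays moved. The work goes in short steps, Python scripts to look and compute and a shell command to move; the robot and the scene stay as the last step left them, time stands still between calls to the robot, and variables do not carry over. Pictures are saved under pics/ and viewed, at most 10 in all, crops included, and the job is handed in when it is done.

```bash
mkdir -p pics
python3 - <<'E'
from workcell import bot
import cv2,json,numpy as np
for n in("scene","top"):
    f=bot.grab_frame(n);cv2.imwrite(f"pics/{n}0.png",f["pixels"][:,:,::-1])
    print(n,f["fx"],f["fy"],f["cx"],f["cy"],np.round(f["extrinsics"],4).tolist())
    np.savez(n+".npz",**{k:np.array(v) for k,v in f.items()})
s=bot.observe();print({k:np.round(v,3).tolist() for k,v in s.items()})
E
```

```text
scene 350.36899959391366 350.36899959391366 259.94574687921465 191.909616956459 [[0.102, 0.9946, -0.0192, -0.101], [0.7473, -0.0894, -0.6584, -0.326], [-0.6566, 0.0529, -0.7524, 1.3218], [0.0, 0.0, 0.0, 1.0]]
top 405.9761913515285 405.9761913515285 263.00725475655236 200.77773645272666 [[0.0273, -0.9996, 0.0058, 0.0273], [-0.9925, -0.0278, -0.1189, 0.572], [0.119, -0.0025, -0.9929, 1.1604], [0.0, 0.0, 0.0, 1.0]]
{'clock': 0.1, 'qpos': [-1.349, 0.522, -0.036, 1.6, 0.021, 1.021, -0.113], 'qd': [0.0, -0.001, 0.002, -0.003, 0.003, 0.001, -0.0], 'joint_efforts': [0.004, -92.849, 1.984, -37.054, 0.018, 0.005, -0.0], 'position': [0.18, 0.598, 0.231], 'tool_rot': [-3.141, 0.0, 2.85], 'force': [-0.809, 0.513, -0.502], 'moment': [0.008, 0.055, -0.021], 'finger_force': 0.0, 'grip_width': 0.086}
```

View pics/scene0.png

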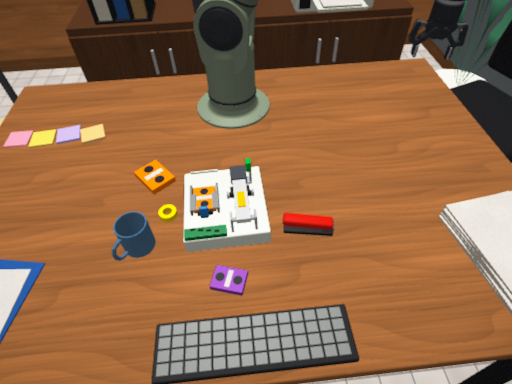

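View pics/top0.png

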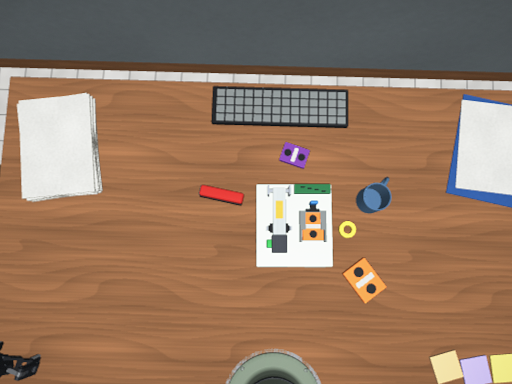

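The scene view shows the printer at (225,205), with its front facing the robot. There are three cassette candidates in the top view: orange in the bay (313,226), larger orange loose (365,280) and purple (295,154). The bay one fits, as it is orange, the smaller of the two, and home in the bay. I'll confirm that in an enlarged crop.

Run:
```python
import cv2,numpy as np
a=cv2.imread("pics/top0.png")[170:300,240:400];b=cv2.imread("pics/scene0.png")[150:255,175:280]
cv2.imwrite("pics/c1.png",cv2.resize(a,None,fx=5,fy=5,interpolation=cv2.INTER_CUBIC)[:600])
b=cv2.resize(b,None,fx=5.7,fy=5.7,interpolation=cv2.INTER_CUBIC);cv2.imwrite("pics/c2.png",b[:600])
```

```text
(no output)
```

View pics/c1.png

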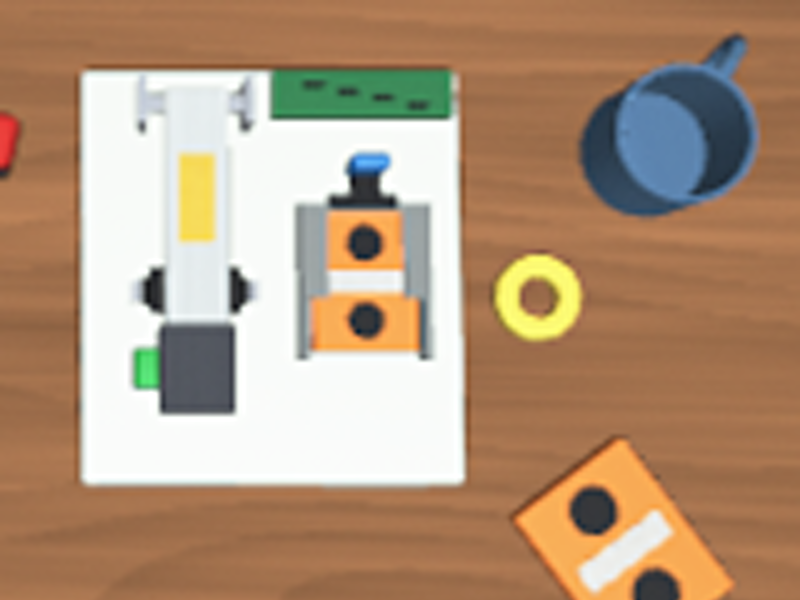

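View pics/c2.png

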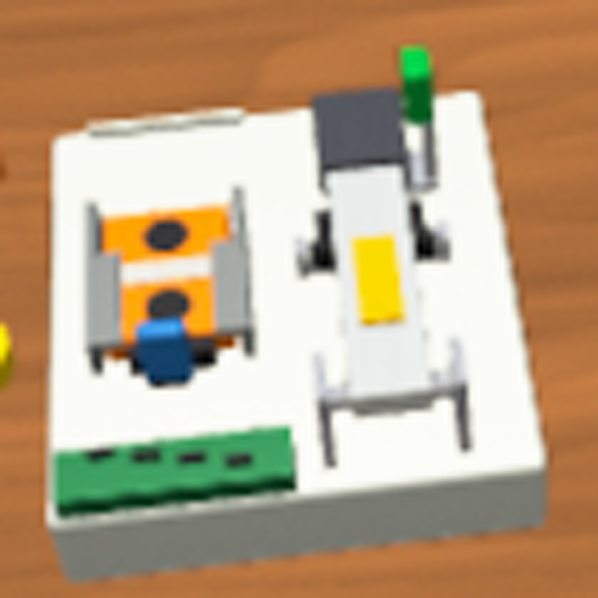

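The crops confirm the cassette. The small orange one sits in the bay at top crop (365,280), with the blue tab behind it at (370,160). The green grip is at (147,368). Deck corners in the top crop are (82,70), (459,70), (466,485) and (81,486).

```bash
cat > h.py <<'E'
import numpy as np
from scipy.optimize import least_squares
C={n:dict(np.load(n+".npz")) for n in("scene","top")}
def proj(n,P):
    c=C[n];E=c["extrinsics"];q=E[:3,:3]@np.asarray(P)+E[:3,3]
    return np.array([c["fx"]*q[0]/q[2]+c["cx"],c["fy"]*q[1]/q[2]+c["cy"]])
def W(p,q):
    x,y,a=p;q=np.array(q)/1000
    return np.array([x+np.cos(a)*q[0]-np.sin(a)*q[1],y+np.sin(a)*q[0]+np.cos(a)*q[1],q[2]])
E
python3 - <<'E'
from h import *
T=lambda u,v:((u+.5)/5-.5+240,(v+.5)/5-.5+170)
S=lambda u,v:((u+.5)/5.7-.5+175,(v+.5)/5.7-.5+150)
obs=[("top",(120,110,50),T(82,70)),("top",(120,-110,50),T(459,70)),("top",(-120,-110,50),T(466,485)),("top",(-120,110,50),T(81,486)),
("scene",(-120,110,50),S(480,92)),("scene",(-120,-110,50),S(52,140)),("scene",(120,-110,50),S(48,523)),("scene",(120,110,50),S(545,468)),
("top",(60,-52,104),T(370,160)),("scene",(60,-52,104),S(162,330)),("top",(-55,74,137),T(147,368)),("scene",(-55,74,137),S(415,53))]
f=lambda p:np.concatenate([proj(n,W(p,q))-u for n,q,u in obs])
r=least_squares(f,[.56,-.05,0],loss="soft_l1",x_scale=[.01,.01,.01])
print(r.x,np.degrees(r.x[2]));print(np.round(r.fun.reshape(-1,2),1).tolist())
for n,q in dict(tab=(60,-52,104),grip=(-55,74,120),hinge=(95,45,85)).items(): print(n,W(r.x,q).round(4))
np.save("p.npy",r.x)
E
```

```text
[ 0.50311841 -0.04739648  0.02846236] 1.6307728686860463
[[-0.3, -0.3], [-0.4, -0.4], [-0.0, -0.2], [-0.2, -0.3], [-0.3, -0.9], [-0.0, -1.4], [-0.5, 0.3], [0.5, -0.6], [0.3, -0.1], [-0.6, -1.0], [-0.2, -0.1], [-0.0, 0.9]]
tab [ 0.5646 -0.0977  0.104 ]
grip [0.446 0.025 0.12 ]
hinge [5.968e-01 3.000e-04 8.500e-02]
```

```bash
python3 -m crank '{"travel":[[2.1,-3.5,0],[4.2,-7,0],[6.3,-10.5,0],[8.4,-14,0],[10.5,-17.5,0]],"turn":[[0,0,1],[0,0,2],[0,0,3],[0,0,4],[0,0,5]],"gripper":[1,1,1,1,1]}' 40
python3 -m crank '{"travel":[[2.1,-3.5,0],[4.2,-7,0],[6.3,-10.5,0],[8.4,-14,0],[10.5,-17.5,0]],"turn":[[0,0,1],[0,0,2],[0,0,3],[0,0,4],[0,0,5]],"gripper":[1,1,1,1,1]}'
python3 -m crank '{"travel":[[2.1,-3.5,0],[4.2,-7,0],[6.3,-10.5,0],[8.4,-14,0],[10.5,-17.5,0]],"turn":[[0,0,1],[0,0,2],[0,0,3],[0,0,4],[0,0,5]],"gripper":[1,1,1,1,1]}'
```

```text
clock: 0.6
position: [0.2854, 0.4219, 0.2311]
tool_rot: [-3.141, -0.0, 2.938]
force: [1.0, 0.4, 0.1]
grip_width: 0.0119
finger_force: 0.0
clock: 1.1
position: [0.3903, 0.247, 0.2313]
tool_rot: [-3.142, -0.0, 3.025]
force: [0.4, 1.2, 0.1]
grip_width: -0.0002
finger_force: 0.0
clock: 1.6
position: [0.4953, 0.072, 0.2312]
tool_rot: [-3.142, -0.0, 3.112]
force: [-0.1, 0.6, -0.6]
grip_width: -0.0003
finger_force: 0.0
```

```bash
python3 -m crank '{"travel":[[2.1,-3.5,0],[4.2,-7,0],[6.3,-10.5,0],[8.4,-14,0],[10.4,-16.9,0]],"turn":[[0,0,1],[0,0,2],[0,0,3],[0,0,3.3],[0,0,3.3]],"gripper":[1,1,1,1,1]}'
python3 -m crank '{"travel":[[0,0,-3],[0,0,-6],[0,0,-9],[0,0,-10],[0,0,-10]],"turn":[[0,0,0],[0,0,0],[0,0,0],[0,0,0],[0,0,0]],"gripper":[1,1,1,1,1]}'
python3 - <<'E'
from workcell import bot
import cv2,numpy as np
a=bot.grab_frame("scene")["pixels"][130:255,150:300,::-1];b=bot.grab_frame("wrist")["pixels"][:,:,::-1]
a=cv2.resize(a,(480,400),interpolation=cv2.INTER_CUBIC);b=cv2.resize(b,(320,240))
o=np.zeros((400,800,3),np.uint8);o[:,:480]=a;o[:240,480:]=b
cv2.imwrite("pics/d.png",o)
E
```

```text
clock: 2.1
position: [0.5993, -0.0977, 0.231]
tool_rot: [-3.141, -0.0, -3.115]
force: [0.4, 0.5, 0.1]
grip_width: -0.0001
finger_force: 0.0
clock: 2.6
position: [0.5982, -0.0953, 0.1303]
tool_rot: [3.141, -0.002, -3.114]
force: [0.2, 0.8, -0.1]
grip_width: 0.0001
finger_force: 0.0
```

View pics/d.png

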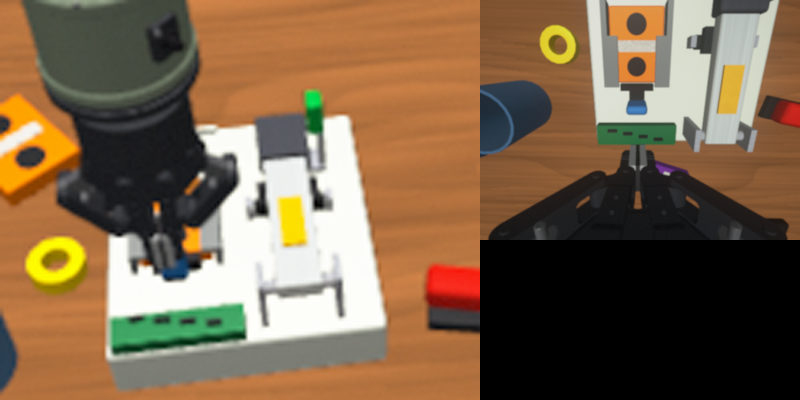

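The fingertips at (165,262) are lined up in y with the blue tab, and the wrist view agrees: tab (637,105), fingers (640,150). I'll go down behind it and push.

```bash
python3 -m crank '{"travel":[[0,0,-1.5],[0,0,-3],[0,0,-4],[0,0,-4.6],[0,0,-4.6]],"turn":[[0,0,0],[0,0,0],[0,0,0],[0,0,0],[0,0,0]],"gripper":[1,1,1,1,1]}'
python3 -m crank '{"travel":[[-0.5,0,0],[-1,0,0],[-1.5,0,0],[-2,-0.05,0],[-2.5,-0.05,0]],"turn":[[0,0,0],[0,0,0],[0,0,0],[0,0,0],[0,0,0]],"gripper":[1,1,1,1,1]}'
python3 -m crank '{"travel":[[-0.5,0,0],[-1,0,0],[-1.5,0,0],[-2,-0.05,0],[-2.5,-0.05,0]],"turn":[[0,0,0],[0,0,0],[0,0,0],[0,0,0],[0,0,0]],"gripper":[1,1,1,1,1]}'
```

```text
clock: 3.2
position: [0.5984, -0.0954, 0.0843]
tool_rot: [3.142, -0.001, -3.114]
force: [0.1, 0.6, -0.0]
grip_width: 0.0001
finger_force: 0.0
clock: 3.7
position: [0.5742, -0.0959, 0.0858]
tool_rot: [-3.142, 0.002, -3.114]
force: [5.5, 0.4, -0.3]
grip_width: -0.0002
finger_force: 2.7
clock: 4.2
position: [0.5497, -0.0964, 0.0858]
tool_rot: [-3.141, 0.003, -3.114]
force: [8.2, -1.0, -2.0]
grip_width: 0.0001
finger_force: 4.0
```

```bash
python3 -m crank '{"travel":[[-0.3,0,0],[-0.6,0,0],[-0.8,0,0],[-1,0,0],[-1,0,0]],"turn":[[0,0,0],[0,0,0],[0,0,0],[0,0,0],[0,0,0]],"gripper":[1,1,1,1,1]}'
```

```text
clock: 4.7
position: [0.5399, -0.0967, 0.0858]
tool_rot: [-3.141, 0.003, -3.114]
force: [8.8, -1.2, -2.8]
grip_width: -0.0
finger_force: 4.2
```

```bash
python3 -m crank '{"travel":[[-0.1,0,0],[-0.2,0,0],[-0.3,0,0],[-0.3,0,0],[-0.3,0,0]],"turn":[[0,0,0],[0,0,0],[0,0,0],[0,0,0],[0,0,0]],"gripper":[1,1,1,1,1]}'
```

```text
clock: 5.2
position: [0.5386, -0.0967, 0.086]
tool_rot: [-3.141, 0.006, -3.114]
force: [17.8, -1.2, -8.0]
grip_width: -0.0
finger_force: 8.4
```

Force jumped to 17.8 N with x stuck at 0.5386, the predicted stop. I'll back off, rise and look.

```bash
python3 -m crank '{"travel":[[1,0,0],[2,0.05,0],[3.2,0.1,0],[4.6,0.1,0],[6,0.1,0]],"turn":[[0,0,0],[0,0,0],[0,0,0],[0,0,0],[0,0,0]],"gripper":[1,1,1,1,1]}'
python3 -m crank '{"travel":[[0,0,3],[0,0,6.5],[0,0,10],[0,0,12.5],[0,0,12.5]],"turn":[[0,0,0],[0,0,0],[0,0,0],[0,0,0],[0,0,0]],"gripper":[1,1,1,1,0.5]}'
python3 - <<'E'
from workcell import bot
import cv2,numpy as np
a=bot.grab_frame("scene")["pixels"][130:255,150:300,::-1];b=bot.grab_frame("wrist")["pixels"][:,:,::-1]
a=cv2.resize(a,(480,400),interpolation=cv2.INTER_CUBIC);b=cv2.resize(b,(320,240))
o=np.zeros((400,800,3),np.uint8);o[:,:480]=a;o[:240,480:]=b
cv2.imwrite("pics/e.png",o)
E
```

```text
clock: 5.7
position: [0.5961, -0.0955, 0.0855]
tool_rot: [-3.142, 0.0, -3.114]
force: [-1.3, 0.8, 0.0]
grip_width: 0.0002
finger_force: 0.0
clock: 6.2
position: [0.5968, -0.0959, 0.2138]
tool_rot: [-3.141, 0.005, -3.114]
force: [0.8, -0.1, -0.4]
grip_width: 0.0133
finger_force: 0.0
```

View pics/e.png

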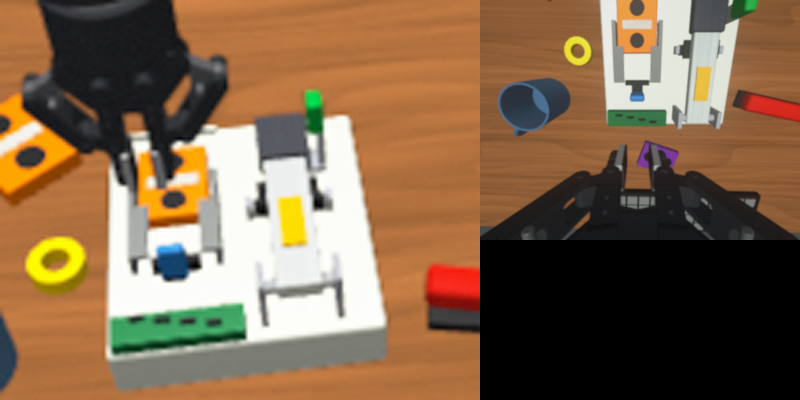

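The cassette is out on the tray (scene crop (175,185)) and the tab has sprung back (172,260). Next is the latch grip.

```bash
python3 -m crank '{"travel":[[-3.1,2.4,0],[-6.2,4.8,0],[-9.3,7.2,0],[-12.2,9.7,0],[-15.1,12.1,0]],"turn":[[0,0,0],[0,0,0],[0,0,0],[0,0,0],[0,0,0]],"gripper":[0.4,0.4,0.4,0.4,0.4]}'
python3 -m crank '{"travel":[[0,0,-1.5],[0,0,-3],[0,0,-4.5],[0,0,-5],[0,0,-5]],"turn":[[0,0,0],[0,0,0],[0,0,0],[0,0,0],[0,0,0]],"gripper":[0.4,0.4,0.4,0.4,0.4]}'
python3 - <<'E'
from workcell import bot
import cv2,numpy as np
s=bot.observe();print(s["position"],s["qpos"])
a=bot.grab_frame("scene")["pixels"][110:235,170:320,::-1];b=bot.grab_frame("wrist")["pixels"][:,:,::-1];c=bot.grab_frame("top")["pixels"][180:280,240:340,::-1]
a=cv2.resize(a,(480,400),interpolation=cv2.INTER_CUBIC);b=cv2.resize(b,(320,240));c=cv2.resize(c,(320,320))
o=np.zeros((560,800,3),np.uint8);o[:400,:480]=a;o[:240,480:]=b;o[240:,480:]=c
cv2.imwrite("pics/f.png",o)
E
```

```text
clock: 6.8
position: [0.4427, 0.0262, 0.2093]
tool_rot: [-3.141, -0.002, -3.114]
force: [0.1, -0.3, 0.6]
grip_width: 0.0512
finger_force: 0.0
clock: 7.3
position: [0.444, 0.0254, 0.1594]
tool_rot: [-3.141, -0.002, -3.114]
force: [-0.7, -1.2, 0.9]
grip_width: 0.0511
finger_force: 0.0
[0.44404068 0.02536018 0.15940324] [-0.28053962  0.35214405  0.11150133  2.1298195  -0.06195541  0.66495485
  1.47134296]
```

View pics/f.png

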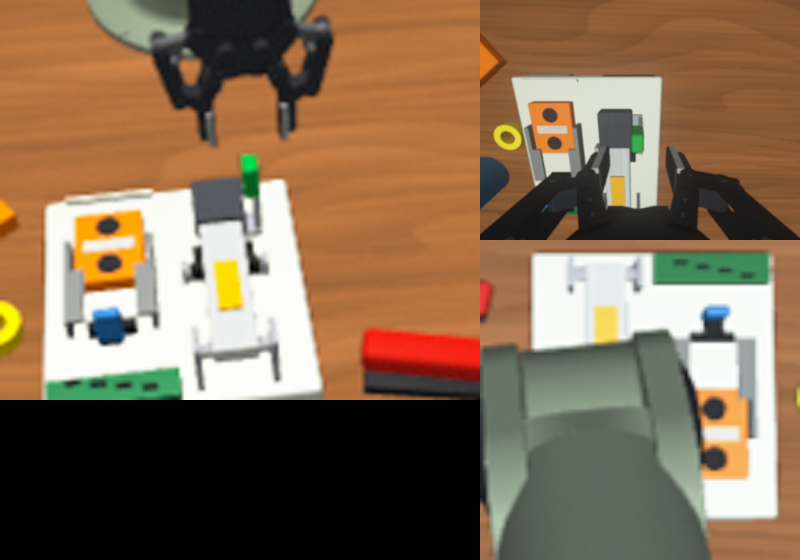

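The grip at scene crop (250,170) is centred between the fingers (210 and 285). I'll descend and close.

```bash
python3 -m crank '{"travel":[[0.2,0,-1.5],[0.2,0,-3],[0.2,0,-4.2],[0.2,0,-5],[0.2,0,-5]],"turn":[[0,0,0],[0,0,0],[0,0,0],[0,0,0],[0,0,0]],"gripper":[0.4,0.4,0.4,0.4,0.4]}'
python3 -m crank '{"travel":[[0,0,0],[0,0,0],[0,0,0],[0,0,0],[0,0,0]],"turn":[[0,0,0],[0,0,0],[0,0,0],[0,0,0],[0,0,0]],"gripper":[1,1,1,1,1]}' 50
```

```text
clock: 7.95
position: [0.4466, 0.0255, 0.1099]
tool_rot: [-3.141, -0.001, -3.114]
force: [0.3, -0.5, 1.1]
grip_width: 0.0513
finger_force: 0.0
clock: 8.45
position: [0.4472, 0.0254, 0.1109]
tool_rot: [-3.141, 0.001, -3.114]
force: [-1.1, -2.2, 6.8]
grip_width: 0.0131
finger_force: 49.7
```

```bash
python3 -m crank '{"travel":[[0,0.3,0],[0,0.6,0],[0,0.9,0],[0,1.2,0],[0,1.2,0]],"turn":[[0,0,0],[0,0,0],[0,0,0],[0,0,0],[0,0,0]],"gripper":[1,1,1,1,1]}'
```

```text
clock: 8.95
position: [0.4469, 0.037, 0.1109]
tool_rot: [-3.141, 0.0, -3.114]
force: [-2.2, -8.1, 10.0]
grip_width: 0.013
finger_force: 50.0
```

Run:
```python
import numpy as np
from scipy.spatial.transform import Rotation as R
ax=np.array([-.0285,.9996,0]);h=np.array([.5968,.0003,.085]);t=np.array([.447,.037,.111])
P=lambda d:h+R.from_rotvec(np.radians(d)*ax).apply(t-h)
for b in (0,7.5,15,22.5,30):
    print(b,[np.round(100*(P(b+k*1.5)-P(b)),2).tolist() for k in range(1,6)])
```

```text
0 [[0.07, 0.0, 0.39], [0.16, 0.0, 0.77], [0.25, 0.01, 1.16], [0.35, 0.01, 1.54], [0.47, 0.01, 1.92]]
7.5 [[0.12, 0.0, 0.38], [0.26, 0.01, 0.75], [0.4, 0.01, 1.12], [0.55, 0.02, 1.48], [0.71, 0.02, 1.84]]
15 [[0.17, 0.0, 0.36], [0.35, 0.01, 0.71], [0.54, 0.02, 1.05], [0.74, 0.02, 1.4], [0.95, 0.03, 1.73]]
22.5 [[0.22, 0.01, 0.33], [0.44, 0.01, 0.66], [0.67, 0.02, 0.97], [0.92, 0.03, 1.29], [1.16, 0.03, 1.59]]
30 [[0.26, 0.01, 0.3], [0.52, 0.01, 0.59], [0.8, 0.02, 0.88], [1.08, 0.03, 1.16], [1.36, 0.04, 1.43]]
```

```bash
python3 -m crank '{"travel":[[0.07,0,0.39],[0.16,0,0.77],[0.25,0.01,1.16],[0.35,0.01,1.54],[0.47,0.01,1.92]],"turn":[[-0.04,1.5,0],[-0.09,3,0],[-0.13,4.5,0],[-0.17,6,0],[-0.21,7.5,0]],"gripper":[1,1,1,1,1]}'
```

```text
clock: 9.45
position: [0.4514, 0.0366, 0.1299]
tool_rot: [-3.14, -0.132, -3.115]
force: [-0.7, -7.8, -2.6]
grip_width: 0.0133
finger_force: 49.2
```

```bash
python3 -m crank '{"travel":[[0.12,0,0.38],[0.26,0.01,0.75],[0.4,0.01,1.12],[0.55,0.02,1.48],[0.71,0.02,1.84]],"turn":[[-0.04,1.5,0],[-0.09,3,0],[-0.13,4.5,0],[-0.17,6,0],[-0.21,7.5,0]],"gripper":[1,1,1,1,1]}'
python3 -m crank '{"travel":[[0.17,0,0.36],[0.35,0.01,0.71],[0.54,0.02,1.05],[0.74,0.02,1.4],[0.95,0.03,1.73]],"turn":[[-0.04,1.5,0],[-0.09,3,0],[-0.13,4.5,0],[-0.17,6,0],[-0.21,7.5,0]],"gripper":[1,1,1,1,1]}'
```

```text
clock: 9.95
position: [0.4584, 0.0367, 0.1482]
tool_rot: [-3.14, -0.263, -3.115]
force: [-0.6, -7.8, -1.9]
grip_width: 0.0138
finger_force: 49.3
clock: 10.45
position: [0.4678, 0.0369, 0.1656]
tool_rot: [-3.14, -0.395, -3.115]
force: [-3.3, -7.5, -0.6]
grip_width: 0.0132
finger_force: 49.4
```

```bash
python3 -m crank '{"travel":[[0.22,0.01,0.33],[0.44,0.01,0.66],[0.67,0.02,0.97],[0.92,0.03,1.29],[1.16,0.03,1.59]],"turn":[[-0.04,1.5,0],[-0.09,3,0],[-0.13,4.5,0],[-0.17,6,0],[-0.21,7.5,0]],"gripper":[1,1,1,1,1]}'
python3 -m crank '{"travel":[[0.26,0.01,0.3],[0.52,0.01,0.59],[0.8,0.02,0.88],[0.9,0.02,0.97],[0.9,0.02,0.97]],"turn":[[-0.04,1.5,0],[-0.09,3,0],[-0.13,4.5,0],[-0.14,5,0],[-0.14,5,0]],"gripper":[1,1,1,1,1]}'
python3 -m crank '{"travel":[[0,0,0],[0,0,0],[0,0,0],[0,0,0],[0,0,0]],"turn":[[0,0,0],[0,0,0],[0,0,0],[0,0,0],[0,0,0]],"gripper":[1,1,1,1,1]}'
python3 - <<'E'
from workcell import bot
import cv2,numpy as np
a=bot.grab_frame("scene")["pixels"][110:235,170:320,::-1];b=bot.grab_frame("wrist")["pixels"][:,:,::-1];c=bot.grab_frame("top")["pixels"][180:280,240:340,::-1]
a=cv2.resize(a,(480,400),interpolation=cv2.INTER_CUBIC);b=cv2.resize(b,(320,240));c=cv2.resize(c,(320,320))
o=np.zeros((560,800,3),np.uint8);o[:400,:480]=a;o[:240,480:]=b;o[240:,480:]=c
cv2.imwrite("pics/g.png",o)
E
```

```text
clock: 10.95
position: [0.4794, 0.0372, 0.1816]
tool_rot: [-3.139, -0.526, -3.115]
force: [-3.2, -7.7, 1.0]
grip_width: 0.0133
finger_force: 49.4
clock: 11.45
position: [0.4882, 0.0373, 0.1911]
tool_rot: [-3.139, -0.613, -3.116]
force: [-5.1, -6.8, 3.6]
grip_width: 0.0127
finger_force: 49.6
clock: 11.95
position: [0.4882, 0.0374, 0.1913]
tool_rot: [-3.139, -0.612, -3.116]
force: [-4.5, -7.5, 2.4]
grip_width: 0.0129
finger_force: 49.6
```

View pics/g.png

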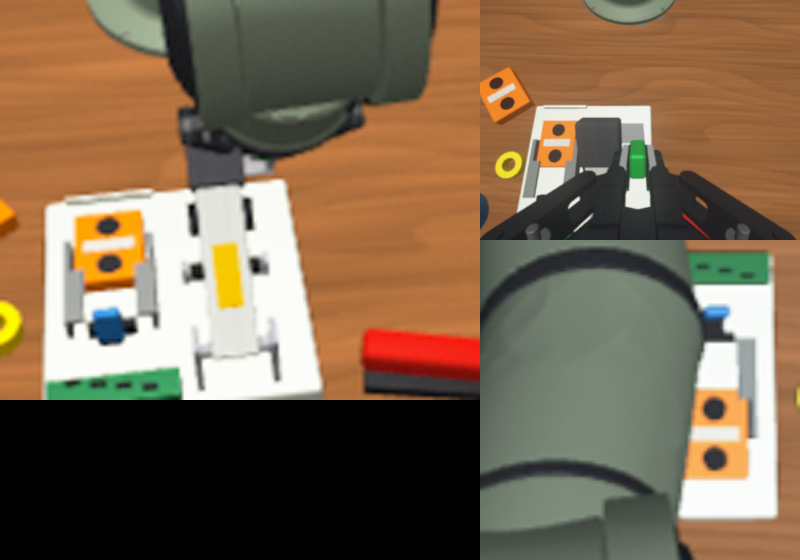

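The arm is raised off its ball, which is now visible at scene crop (195,268). The green grip is held between the fingers, at wrist view (637,158). The cassette lies on the tray and nothing else has moved, so I'm handing in.

```bash
python3 -c "
from workcell import bot
print(bot.job_done())"
```

```text
the job is handed in; nothing more can be done
None
```

I pushed the ejector to its stop so the cassette slid onto the tray, and the tab sprang back; I then pulled the latch and handed in at about 12 s with the print-head arm held still at about 35° and the mug, stapler and tape roll untouched (no verdict was returned).

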